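# Put the frit back on its coasters

## Robot

A 6-joint arm with a two-finger parallel gripper is mounted at the origin on a cart in front of the work surface, level with it; the furniture and walls round the work are solid. World frame = base frame: x ahead of the robot, y to its left, z up, the work surface at z = 0. Lengths are in m, angles in rad, forces in N, time in s.
With the tool pointing down it reaches from about 0.3 to 0.85 m from the base axis. Payload 5.4 kg.
Tool frame: the origin (TCP) lies midway between the tips of the shut fingers; the grasp point (between the pads) lies 19 mm behind it (robot.pinch_z is the distance from the TCP to the grasp point, in m); z points along the fingers, y is the line along which they close (so a half turn about z gives the same grasp; the last joint's range is limited). The gripper opens to 85 mm and grips with 20 to 120 N. Pads are 22 mm wide; open, the fingers measure 114 mm over their backs; the gripper's body (76 mm by 85 mm) begins 54 mm behind the grasp point. The pads swing forward as they close: fully open they stand 13 mm farther back than shut.
Start: joints at [-1.464, 0.158, 1.597, -0, 1.386, -0.21], TCP at [0.179, -0.546, 0.231] pointing down, gripper open.
Joint ranges: [-2.91, 2.91], [-0.94, 2.29], [0.18, 2.7], [-1.29, 4.43], [0.17, 2.64], [-3, 3]. Speed limits (rad/s): [2.57, 2.57, 3.14, 3.14, 3.14, 3.14].

## Interface

Orientations are given as a unit quaternion [w, x, y, z].
In Python, from cell import robot gives the robot as it stands.
- The arm moves only by the tool send_rows, never from a script. Its argument "rows" is a list that holds one entry, the list of rows, each a list of 5 numbers: the shift along the tool's x, y, z in m, then the turn about the tool's z in degrees, then the opening, from 0 (shut) to 1 (fully open). In form: [[[x, y, z, twist, grip], ...]]. A call has 1 to 12 rows; each row shifts and turns the commanded pose from where the row before left it, along the tool's axes as they then stand; what a row does not reach is not made up. A row lasts 1/10 s, in which the tool goes at most 50 mm and 8.59 degrees, less where a joint would pass 70% of its speed; a pose out of reach is approached as far as the arm can. A call with a gripper value outside its range is refused whole. The fingers move at their own pace and stop on an object; "newtons" is the grip in N (left out, the last holds). Time passes only in rows, so rows that do not move let the fingers close. It gives the time, the measured TCP pose, the force, the opening and the grip force at its end, in the units of the state.
- robot.get_obs(): the state, without advancing time (a new reading comes with each control period).
- robot.read_camera(name): name is "side" or "top"; returns the picture (480x640x3 uint8, blue, green, red); there is no depth.
- robot.get_calibration(name): a dict with "fx", "fy", "cx", "cy" (pixels), "dist" ([k1, k2, p1, p2, k3] as OpenCV has them; the pictures are not rectified), "pose" (4x4, takes a point from camera to world coordinates). Camera axes: x right, y down, z forward; pixel columns grow to the right and rows downward; lengths in m; the calibration is good to about 2 mm. A picture is of the moment at which its call begins. get_calibration takes no time and is no camera call.
- robot.job_done(): hands the job in; it is judged then, once.
The state is a dict: "t": time; "qpos": joint angles; "qvel": joint speeds; "joint_torque": joint torques, N m; "ee_pos": TCP position; "tcp_rot": TCP orientation; "ft_force": force on the tool from outside, world axes, zero at the start; "ft_torque": the same for the moment, N m; "gripper_width": finger opening in m; "finger_force": force on a finger pad.
Only numpy, scipy, OpenCV 4.12 (cv2) and the standard library are available. Lean on these libraries where they do the work, as an engineer would, in place of code of your own. Each camera call takes 0.05 s, during which the arm holds its last target. There are 200 camera calls.

## Task

The frit (crushed glass) has been put back wrongly: set the pink jar, the blue-green jar, the cream jar and the open tin of blue frit each on the coaster whose coloured ring matches its contents, upright in the middle. Two of the coasters still carry a wrong jar, so work in an order that clears each coaster before it is needed. Keep them all upright, set them down gently, let go, and leave the flux bottle and the lidded tin untouched where they stand. The spare jars in the row at the very back of the table are not part of this.

Things in the scene. Friction and masses are not known exactly. Their poses are not given: they have to be found in the camera images.
- jar_pink: glass screw-cap jar of pink frit with a black cap, round, 46 mm across, 71 mm tall, about 0.11 kg. It starts on the coaster with the blue-green ring. Grip round the body, about 30 to 45 mm above its underside. Not one of the spare jars at the very back of the table. Origin: centre of its underside; z is its upright axis; round, so its yaw does not matter.
- jar_green: glass screw-cap jar of blue-green frit with a white cap, round, 42 mm across, 63 mm tall, about 0.13 kg. It starts on the coaster with the cream ring. Grip round the body, about 30 to 45 mm above its underside. Not one of the spare jars at the very back of the table. Origin: centre of its underside; z is its upright axis; round, so its yaw does not matter.
- jar_cream: glass screw-cap jar of cream frit with a light grey cap, round, 50 mm across, 80 mm tall, about 0.15 kg. It starts on the table. Grip round the body, about 30 to 45 mm above its underside. Not one of the spare jars at the very back of the table. Origin: centre of its underside; z is its upright axis; round, so its yaw does not matter.
- tin_blue: low round open grey tin filled with blue frit (a solid filling, it cannot spill), 48 mm across, 28 mm tall, about 0.07 kg. It starts on the table. Grip across its outside, 22 to 25 mm above its underside. Origin: centre of its underside; z is its upright axis; round, so its yaw does not matter.
- coaster_pink: round flat coaster of dark wood, 84 mm across and 6 mm thick, without a rim, fixed to the table, with a ring of pink glass (56 to 78 mm across) let into its top. Origin: centre of its underside; z up; its top is 6 mm above the origin. Empty at the start.
- coaster_green: round flat coaster of dark wood, 84 mm across and 6 mm thick, without a rim, fixed to the table, with a ring of blue-green glass (56 to 78 mm across) let into its top. Origin: centre of its underside; z up; its top is 6 mm above the origin. The pink jar stands on it at the start.
- coaster_cream: round flat coaster of dark wood, 84 mm across and 6 mm thick, without a rim, fixed to the table, with a ring of cream glass (56 to 78 mm across) let into its top. Origin: centre of its underside; z up; its top is 6 mm above the origin. The blue-green jar stands on it at the start.
- coaster_blue: round flat coaster of dark wood, 84 mm across and 6 mm thick, without a rim, fixed to the table, with a ring of dark blue glass (56 to 78 mm across) let into its top. Origin: centre of its underside; z up; its top is 6 mm above the origin. Empty at the start.
- flux: flux bottle, to be left alone: clear bottle with a white ribbed cap and a paper label with orange fruit on it, round, 48 mm across, 82 mm tall, loose on the table among the other things. Origin: centre of its underside.
- tin_lidded: grey round tin with its lid on, to be left alone: 50 mm across, 24 mm tall, loose on the table among the other things. Origin: centre of its underside.
Mind the look-alikes: they are no part of the job. Leave any orange or yellow look-alike of the coaster_cream alone.

How it is judged:
By the outcome, as a careful person would: the job done as asked, in the order asked, and still so for the second after the job is handed in, with the robot touching nothing.
It also fails if it takes over 104 s, if anything falls off the work surface, if the arm or the gripper's body presses on something with over 40 N, if the wrist force passes 120 N, or if a joint passes its speed limit or range.

## Working session

There is one attempt and no reset: what is moved stays moved. The work goes in short steps, Python scripts to look and compute and a tool call to move; the robot and the scene stay as the last step left them, time stands still between calls to the robot, and variables do not carry over. Pictures are saved under pics/ and viewed, at most 14 in all, crops included, and the job is handed in when it is done.

Besides the shell and the picture viewer there is one more tool, called after ">>>" as name(argument=value, ...), one argument or row to a line, values as JSON. send_rows: Moves the arm, as the interface text tells. Its arguments: {"type":"object","properties":{"rows":{"type":"array","items":{"type":"array","items":{"type":"array","items":{"type":"number"}}}},"newtons":{"type":"number"}},"required":["rows"]}

```bash
ls; mkdir -p pics
python3 - <<'E'
from cell import robot
import cv2,numpy as np
for n in("top","side"):
    cv2.imwrite(f"pics/{n}0.png",robot.read_camera(n)); c=robot.get_calibration(n); print(n,c)
o=robot.get_obs();print(o,robot.pinch_z)
E
```

```text
pics
top {'fx': 564.2699112048473, 'fy': 564.2699112048473, 'cx': 309.0649673004311, 'cy': 233.36300303570542, 'dist': array([-0.12638936,  0.        ,  0.        ,  0.        ,  0.        ]), 'pose': array([[-0.02711605, -0.987081  ,  0.15791082,  0.31194741],
       [-0.99958202,  0.02835844,  0.00561937,  0.01060941],
       [-0.01002488, -0.15769244, -0.98743739,  1.27508372],
       [ 0.        ,  0.        ,  0.        ,  1.        ]])}
side {'fx': 553.0307204874301, 'fy': 553.0307204874301, 'cx': 325.60670050221154, 'cy': 235.22035737897338, 'dist': array([-0.14436123,  0.        ,  0.        ,  0.        ,  0.        ]), 'pose': array([[ 0.99780912, -0.01497394,  0.06444176,  0.44704919],
       [-0.06439483, -0.44323086,  0.89409156, -1.03793493],
       [ 0.0151745 , -0.89628243, -0.44322404,  0.56769137],
       [ 0.        ,  0.        ,  0.        ,  1.        ]])}
{'t': 0.1, 'qpos': array([-1.46409376e+00,  1.59012676e-01,  1.59812345e+00, -1.12891083e-05,
        1.38619957e+00, -2.10115040e-01]), 'qvel': array([ 0.00075817, -0.00278015, -0.003103  , -0.00043185, -0.00030087,
       -0.00012116]), 'joint_torque': array([-4.69730803e-04, -3.96990573e+01, -3.32336926e+01, -2.61485638e-04,
        4.20506811e-03, -2.80932888e-06]), 'ee_pos': array([ 0.17904643, -0.54583482,  0.2303918 ]), 'tcp_rot': array([-8.70644802e-04,  9.87479001e-01,  1.57748102e-01,  3.95027518e-05]), 'ft_force': array([-0.88073528, -0.77904347, -0.56085124]), 'ft_torque': array([ 0.04355499, -0.01319513, -0.04602359]), 'finger_force': 0.0, 'gripper_width': 0.08521513211100099} 0.0187
```

View pics/top0.png

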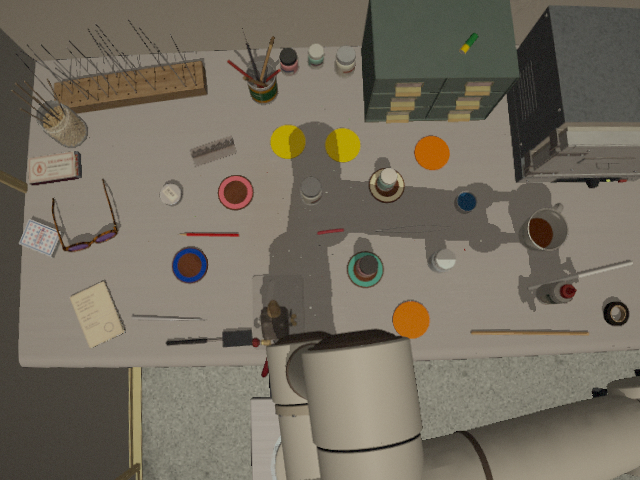

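View pics/side0.png

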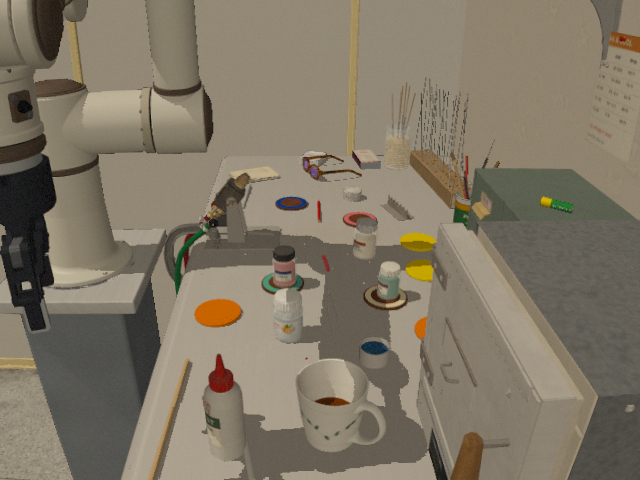

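The top view shows:
- **Pink jar** at (365,268), on the green ring.
- **Green jar** at (387,182), on the cream ring.
- **Cream jar** at (311,188).
- **Blue tin** at (466,202).
- **Empty coasters:** pink at (236,192) and blue at (190,265).
- **Leave alone:** flux at (443,260) and lidded tin at (170,194).

The side view shows the same layout. I'll zoom in on both for the outlines.

Run:
```python
import cv2
a=cv2.imread("pics/top0.png")[160:300,150:490];cv2.imwrite("pics/topc.png",cv2.resize(a,(800,329),interpolation=cv2.INTER_CUBIC))
a=cv2.imread("pics/side0.png")[180:380,240:440];cv2.imwrite("pics/sidec.png",cv2.resize(a,(600,600),interpolation=cv2.INTER_CUBIC))
```

```text
(no output)
```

View pics/topc.png

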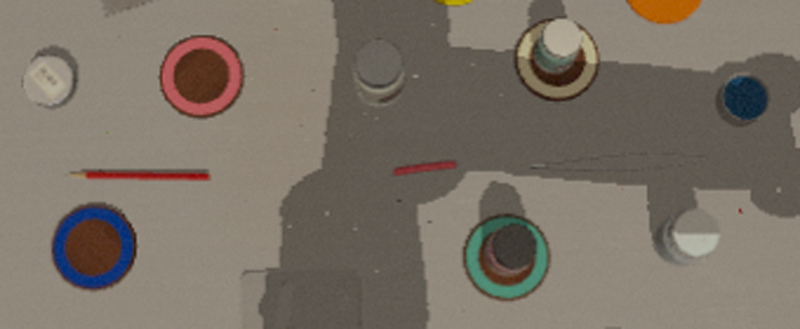

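View pics/sidec.png

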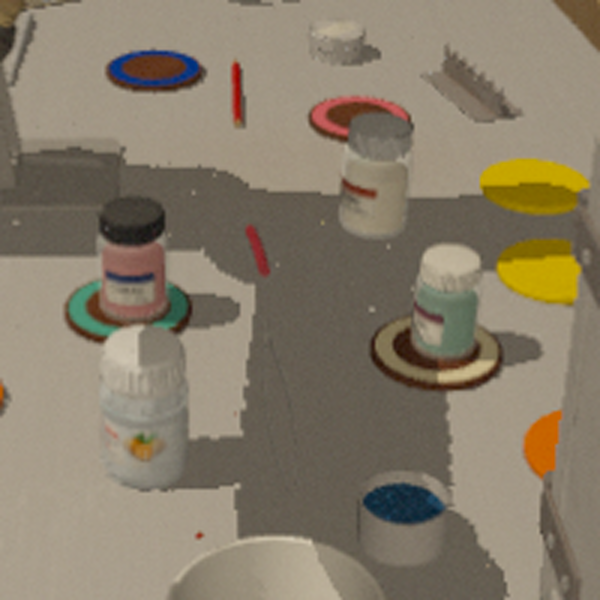

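In the crops, the top-view cap centres are about: pink (369,264), green (389,177), cream (311,186), tin frit (466,202). In the side view the cap tops are pink (284,251), green (390,265), cream (367,223) and tin rim (375,347). Next: masks, rays and triangulation.

```bash
cat > h.py <<'E'
import cv2,numpy as np
from cell import robot
def ray(n,uv):
    c=robot.get_calibration(n);K=np.array([[c['fx'],0,c['cx']],[0,c['fy'],c['cy']],[0,0,1]])
    p=cv2.undistortPoints(np.float64([[uv]]),K,c['dist'])[0,0]
    return c['pose'][:3,3],c['pose'][:3,:3]@np.r_[p,1]
def onplane(n,uv,z):
    o,d=ray(n,uv);return o+d*(z-o[2])/d[2]
def tri(u,v):
    o,d=ray('top',u);p,e=ray('side',v);s=np.linalg.lstsq(np.c_[d,-e],p-o,rcond=None)[0]
    a,b=o+s[0]*d,p+s[1]*e;return (a+b)/2,np.linalg.norm(a-b)
def blob(img,roi,f):
    """largest blob in roi=(x0,y0,x1,y1), f(h,s,v)->mask: ellipse of its hull"""
    x0,y0,x1,y1=roi;k=cv2.resize(img[y0:y1,x0:x1],None,fx=4,fy=4,interpolation=cv2.INTER_CUBIC)
    h,s,v=[a.astype(int) for a in cv2.split(cv2.cvtColor(k,cv2.COLOR_BGR2HSV))]
    m=cv2.morphologyEx(f(h,s,v).astype(np.uint8)*255,cv2.MORPH_OPEN,np.ones((5,5)))
    cs,_=cv2.findContours(m,cv2.RETR_EXTERNAL,cv2.CHAIN_APPROX_NONE)
    c=max(cs,key=cv2.contourArea);e=cv2.fitEllipse(cv2.convexHull(c))
    return (np.array(e[0])-1.5)/4+[x0,y0],np.array(e[1])/4
E
python3 - <<'E'
from h import *
np.set_printoptions(precision=4,suppress=True)
t=cv2.imread("pics/top0.png");s=cv2.imread("pics/side0.png")
pk=lambda h,s,v:((h>165)|(h<3))&(s>100)&(v>100)
gr=lambda h,s,v:(h>65)&(h<95)&(s>80)
bl=lambda h,s,v:(h>105)&(h<130)&(s>120)
cr=lambda h,s,v:(h>15)&(h<35)&(s>40)
for n,f,rt,rs in[("pink",pk,(210,168,262,216),(335,200,385,232)),("green",gr,(340,245,390,292),(255,265,310,300)),("blue",bl,(165,240,215,290),(270,190,315,215)),("cream",cr,(362,162,412,208),None)]:
    c,e=blob(t,rt,f);P=onplane('top',c,.006);print(n,c,e,P, 'px/m dia',e/564*np.linalg.norm(P-robot.get_calibration('top')['pose'][:3,3]))
    if rs and n!='green' and n!='pink':
        q,_=blob(s,rs,f);print('  side',q,onplane('side',q,.006)[:2],tri(c,q))
for n,u,v,z in[("pink",(369.3,264.1),(284,251.3),.077),("green",(388.8,176.6),(390,265.3),.069),("cream",(311,186.3),(366.7,222.7),.08),("tin",(466,201.6),(374.7,346.7),.028),("flux",(444.5,259),(288,295),.082),("lid",(170.5,194),(352,190),.024)]:
    print(n,tri(u,v),onplane('top',u,z),onplane('side',v,z))
E
```

```text
pink [235.1531 191.9384] [32.523 33.6  ] [0.6169 0.1862 0.006 ] px/m dia [0.0759 0.0785]
green [364.9638 268.9485] [33.7264 34.1477] [ 0.43   -0.1061  0.006 ] px/m dia [0.0765 0.0775]
blue [189.2249 264.8738] [33.1305 34.2294] [0.4501 0.2925 0.006 ] px/m dia [0.0768 0.0793]
  side [290.907  202.2469] [0.4509 0.2914] (array([0.4505, 0.2927, 0.0054]), np.float64(0.0006929314266431613))
cream [386.2993 184.669 ] [32.7945 34.8471] [ 0.6238 -0.1639  0.006 ] px/m dia [0.0767 0.0815]
pink (array([ 0.4346, -0.1094,  0.0746]), np.float64(0.0016610927268477297)) [ 0.4335 -0.1092  0.077 ] [ 0.4354 -0.1138  0.077 ]
green (array([ 0.6283, -0.1619,  0.0692]), np.float64(0.0035319714133205085)) [ 0.6265 -0.1617  0.069 ] [ 0.6302 -0.1608  0.069 ]
cream (array([0.6084, 0.0104, 0.0759]), np.float64(0.0014415183432208666)) [0.6066 0.0104 0.08  ] [0.6078 0.0019 0.08  ]
tin (array([ 0.5767, -0.3426,  0.024 ]), np.float64(0.00309246029965951)) [ 0.5743 -0.3413  0.028 ] [ 0.5773 -0.3473  0.028 ]
flux (array([ 0.4408, -0.271 ,  0.0793]), np.float64(0.003103894720979434)) [ 0.439  -0.2704  0.082 ] [ 0.4424 -0.2749  0.082 ]
lid (array([0.614 , 0.3339, 0.0215]), np.float64(0.0014831570766273422)) [0.6126 0.3333 0.024 ] [0.614  0.3279 0.024 ]
```

>>> send_rows(
  rows=[
    [[0,0,0,6.05,1],[0,0,0,6.05,1],[0,0,0,6.05,1],[0.0232,-0.0397,0,0,1],[0.0232,-0.0397,0,0,1],[0.0232,-0.0397,0,0,1],[0.0232,-0.0397,0,0,1],[0.0232,-0.0397,0,0,1],[0.0232,-0.0397,0,0,1],[0.0232,-0.0397,0,0,1],[0.0232,-0.0397,0,0,1],[0.0232,-0.0397,0,0,1]],
  ],
  newtons=40,
)

```text
t: 1.3
ee_pos: [0.3883, -0.1872, 0.2311]
tcp_rot: [-0.0, 1.0, -0.0, -0.0]
ft_force: [1.1, -1.1, 0.5]
gripper_width: 0.0854
finger_force: 0.0
```

>>> send_rows(
  rows=[
    [[0.0228,-0.0389,0,0,1],[0.0229,-0.0388,0,0,1],[0,0,0.02,0,1],[0,0,0.04,0,1],[0,0,0.04,0,1],[0,0,0.04,0,1],[0,0,0.03,0,1],[0,0,0.016,0,1],[0,0,0.012,0,1],[0,0,0.01,0,1],[0,0,0,0,1],[0,0,0,0,1]],
  ],
)

```text
t: 2.5
ee_pos: [0.4341, -0.1117, 0.0239]
tcp_rot: [0.0, 1.0, 0.0, 0.0]
ft_force: [-0.4, -1.2, 0.2]
gripper_width: 0.0855
finger_force: 0.0
```

Run:
```python
from h import *
a=robot.read_camera("side")[180:330,220:370];b=robot.read_camera("top")[200:320,300:420]
cv2.imwrite("pics/g1.png",np.hstack([cv2.resize(a,(400,400)),cv2.resize(b,(400,400))]))
```

```text
(no output)
```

View pics/g1.png

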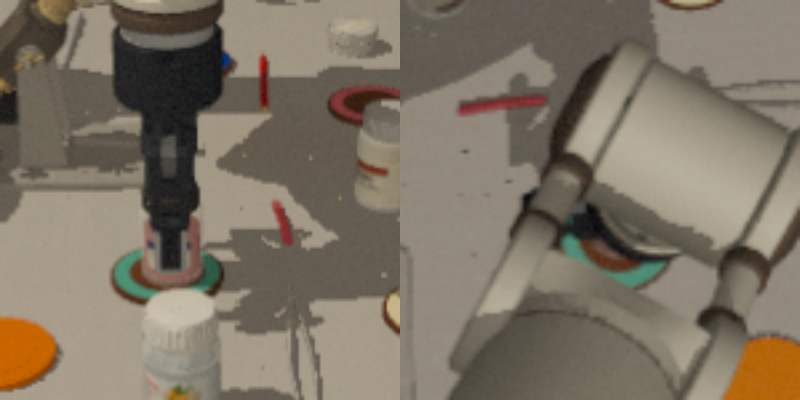

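The near finger (column 170 of the crop) is centred on the jar (143–202), so I'll grip.

>>> send_rows(
  rows=[
    [[0,0,0,0,0.4],[0,0,0,0,0.3],[0,0,0,0,0.2],[0,0,0,0,0],[0,0,0,0,0],[0,0,0,0,0],[0,0,0,0,0],[0,0,-0.01,0,0],[0,0,-0.03,0,0],[0,0,-0.04,0,0],[0,0,-0.04,0,0],[0,0,0,0,0]],
  ],
  newtons=40,
)

```text
t: 3.8
ee_pos: [0.4374, -0.1135, 0.1497]
tcp_rot: [0.003, 1.0, 0.0, 0.005]
ft_force: [0.8, -0.3, -0.3]
gripper_width: 0.0435
finger_force: 41.2
```

Run:
```python
from h import *
o=robot.get_obs();print(o['ee_pos'],o['gripper_width'],o['ft_force'],o['finger_force'])
a=robot.read_camera("side")[120:320,190:390];b=robot.read_camera("top")[200:320,300:420]
cv2.imwrite("pics/g2.png",np.hstack([cv2.resize(a,(400,400)),cv2.resize(b,(400,400))]))
```

```text
[ 0.4373703  -0.11351053  0.1497392 ] 0.043484066012728986 [ 0.80777971 -0.34459524 -0.28396592] 41.154741510981694
```

View pics/g2.png

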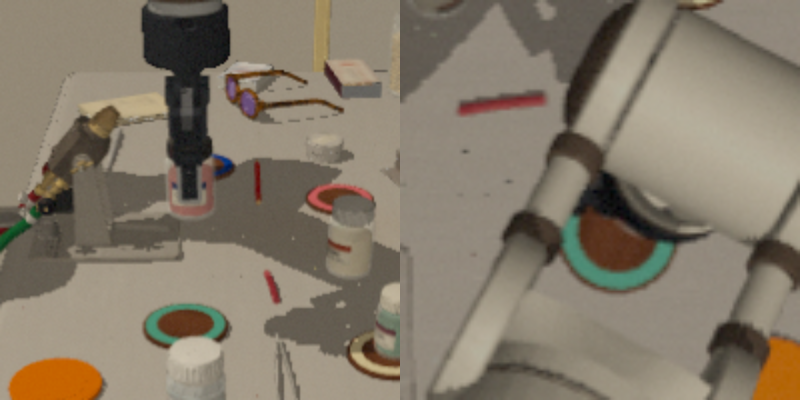

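Held upright and clear of the coaster. Moving to the pink coaster.

>>> send_rows(
  rows=[
    [[0.009,-0.015,0,0,0],[0.018,-0.029,0,0,0],[0.019,-0.031,0,0,0],[0.019,-0.031,0,0,0],[0.019,-0.031,0,0,0],[0.019,-0.031,0,0,0],[0.019,-0.031,0,0,0],[0.019,-0.031,0,0,0],[0.018,-0.029,0,0,0],[0.014,-0.024,0,0,0],[0.008,-0.013,0,0,0],[0,0,0,0,0]],
  ],
)

```text
t: 5.1
ee_pos: [0.6136, 0.1861, 0.1406]
tcp_rot: [0.0, 1.0, 0.001, -0.002]
ft_force: [-0.2, 0.2, -0.6]
gripper_width: 0.0435
finger_force: 41.1
```

>>> send_rows(
  rows=[
    [[0,0,0,0,0],[0,0,0,0,0]],
  ],
)

```text
t: 5.3
ee_pos: [0.6136, 0.1837, 0.1422]
tcp_rot: [0.0, 1.0, -0.0, -0.001]
ft_force: [0.2, 0.8, -1.9]
gripper_width: 0.0437
finger_force: 41.1
```

>>> send_rows(
  rows=[
    [[0.002,-0.0025,0.01,0,0],[0,0,0.025,0,0],[0,0,0.03,0,0],[0,0,0.025,0,0],[0,0,0.012,0,0],[0,0,0.006,0,0],[0,0,0.004,0,0],[0,0,0.002,0,0],[0,0,0,0,0],[0,0,0,0,0],[0,0,0,0,0]],
  ],
)

```text
t: 6.4
ee_pos: [0.6171, 0.1872, 0.0301]
tcp_rot: [-0.0, 1.0, 0.0, 0.001]
ft_force: [-0.6, -0.4, -1.4]
gripper_width: 0.0437
finger_force: 41.1
```

>>> send_rows(
  rows=[
    [[0,0,0.002,0,0],[0,0,0.0015,0,0],[0,0,0.001,0,0],[0,0,0,0,0]],
  ],
)

```text
t: 6.8
ee_pos: [0.6163, 0.1871, 0.0245]
tcp_rot: [0.0, 1.0, 0.0, -0.0]
ft_force: [1.3, 0.7, -0.2]
gripper_width: 0.0432
finger_force: 41.1
```

>>> send_rows(
  rows=[
    [[0,0,0.0006,0,0],[0,0,0,0,0],[0,0,0,0,0]],
  ],
)

```text
t: 7.1
ee_pos: [0.6166, 0.1871, 0.0242]
tcp_rot: [0.0, 1.0, 0.0, 0.0]
ft_force: [0.5, 0.3, -1.8]
gripper_width: 0.044
finger_force: 41.1
```

>>> send_rows(
  rows=[
    [[0,0,0.0003,0,0],[0,0,0,0,0.55],[0,0,0,0,0.65],[0,0,0,0,0.8],[0,0,0,0,1],[0,0,0,0,1],[0,0,0,0,1],[0,0,-0.03,0,1],[0,0,-0.045,0,1],[0,0,-0.045,0,1],[0,0,0,0,1]],
  ],
)

```text
t: 8.2
ee_pos: [0.6216, 0.1878, 0.1527]
tcp_rot: [-0.001, 1.0, 0.0, 0.007]
ft_force: [0.5, 0.6, 1.1]
gripper_width: 0.0851
finger_force: 0.0
```

Run:
```python
from h import *
a=robot.read_camera("side")[160:310,300:450];b=robot.read_camera("top")[140:260,190:310]
cv2.imwrite("pics/g3.png",np.hstack([cv2.resize(a,(400,400)),cv2.resize(b,(400,400))]))
```

```text
(no output)
```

View pics/g3.png

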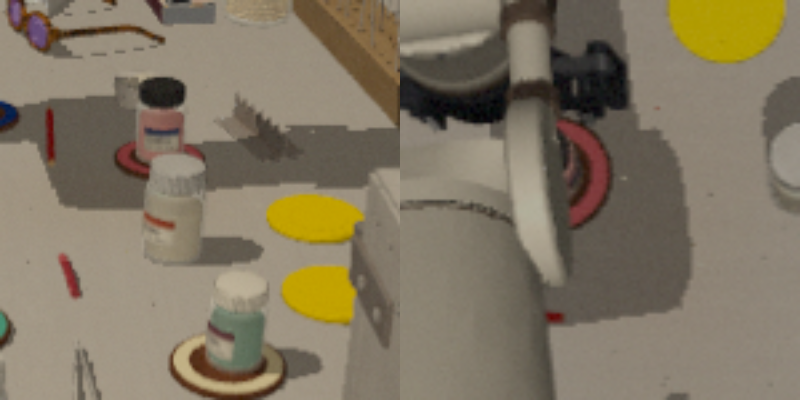

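Pink stands upright on its ring. Next, the green jar.

>>> send_rows(
  rows=[
    [[0.001,0.02,0,0,1],[0.001,0.035,0,0,1],[0.001,0.04,0,0,1],[0.001,0.04,0,0,1],[0.001,0.04,0,0,1],[0.001,0.04,0,0,1],[0.001,0.04,0,0,1],[0.001,0.04,0,0,1],[0.001,0.03,0,0,1],[0.001,0.015,0,0,1],[0.001,0.008,0,0,1],[0,0,0,0,1]],
  ],
)

```text
t: 9.5
ee_pos: [0.6273, -0.1607, 0.1429]
tcp_rot: [-0.0, 1.0, -0.0, -0.001]
ft_force: [0.8, 0.3, -0.2]
gripper_width: 0.0853
finger_force: 0.0
```

>>> send_rows(
  rows=[
    [[0,0,0,0,1],[0,0,0,0,1]],
  ],
)

```text
t: 9.7
ee_pos: [0.6276, -0.1593, 0.1437]
tcp_rot: [-0.0, 1.0, 0.001, -0.0]
ft_force: [-0.7, -0.4, 0.1]
gripper_width: 0.0855
finger_force: 0.0
```

>>> send_rows(
  rows=[
    [[0,0.002,0.01,0,1],[0,0,0.03,0,1],[0,0,0.04,0,1],[0,0,0.02,0,1],[0,0,0.012,0,1],[0,0,0.006,0,1],[0,0,0.002,0,1],[0,0,0,0,1],[0,0,0,0,1]],
  ],
)

```text
t: 10.6
ee_pos: [0.6286, -0.1633, 0.0254]
tcp_rot: [0.001, 1.0, 0.0, 0.001]
ft_force: [-0.4, 0.5, -0.7]
gripper_width: 0.0854
finger_force: 0.0
```

Run:
```python
from h import *
print(robot.get_obs()['ee_pos'])
a=robot.read_camera("side")[180:330,320:470]
cv2.imwrite("pics/g4.png",cv2.resize(a,(400,400)))
```

```text
[ 0.62863828 -0.16332502  0.0253823 ]
```

View pics/g4.png

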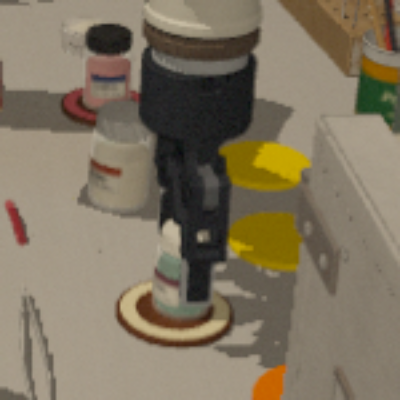

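The finger sits 16 crop pixels right of the jar centre. That matches the parallax of the nearer finger, so I'll grip.

>>> send_rows(
  rows=[
    [[0,0,0,0,0.4],[0,0,0,0,0.3],[0,0,0,0,0.2],[0,0,0,0,0],[0,0,0,0,0],[0,0,0,0,0],[0,0,0,0,0],[0,0,0,0,0]],
  ],
)

```text
t: 11.45
ee_pos: [0.628, -0.163, 0.0244]
tcp_rot: [0.0, 1.0, 0.0, 0.0]
ft_force: [0.5, 0.8, 3.6]
gripper_width: 0.0396
finger_force: 40.8
```

>>> send_rows(
  rows=[
    [[0,0,-0.01,0,0],[0,0,-0.03,0,0],[0,0,-0.04,0,0],[0,0,-0.03,0,0],[0,0,-0.01,0,0],[0,0,0,0,0],[0,0,0,0,0]],
  ],
)

```text
t: 12.15
ee_pos: [0.6263, -0.1624, 0.1417]
tcp_rot: [-0.001, 1.0, -0.0, -0.002]
ft_force: [0.2, -0.1, -1.9]
gripper_width: 0.0394
finger_force: 40.6
```

>>> send_rows(
  rows=[
    [[-0.01,-0.0025,0,0,0],[-0.02,-0.006,0,0,0],[-0.03,-0.0085,0,0,0],[-0.03,-0.0085,0,0,0],[-0.03,-0.0085,0,0,0],[-0.03,-0.0085,0,0,0],[-0.025,-0.007,0,0,0],[-0.015,-0.004,0,0,0],[-0.008,-0.002,0,0,0],[0,0,0,0,0],[0,0,0,0,0],[0,0,0,0,0]],
  ],
)

```text
t: 13.35
ee_pos: [0.4301, -0.1076, 0.1438]
tcp_rot: [-0.0, 1.0, -0.0, 0.0]
ft_force: [-0.4, 0.6, -0.4]
gripper_width: 0.0397
finger_force: 40.6
```

Run:
```python
from h import *
np.set_printoptions(precision=4,suppress=True)
s=robot.read_camera("side");t=cv2.imread("pics/top0.png")
gr=lambda h,s,v:(h>65)&(h<95)&(s>80)
c,_=blob(t,(340,245,390,292),gr);q,e=blob(s,(255,268,310,300),gr);print(q,e,tri(c,q),onplane('side',q,.006))
cr=lambda h,s,v:(h>15)&(h<35)&(s>40)
q,e=blob(s,(355,275,415,315),cr);print(q,e,onplane('side',q,.006),tri((386.3,184.67),q))
```

```text
[282.2335 281.7598] [20.0285 39.3608] (array([ 0.4303, -0.1061,  0.0054]), np.float64(0.0005438187956724944)) [ 0.4306 -0.107   0.006 ]Traceback (most recent call last):
  File "<stdin>", line 7, in <module>
  File "h.py", line 18, in blob
    c=max(cs,key=cv2.contourArea);e=cv2.fitEllipse(cv2.convexHull(c))
                                    ~~~~~~~~~~~~~~^^^^^^^^^^^^^^^^^^^
cv2.error: OpenCV(4.12.0) /io/opencv/modules/imgproc/src/shapedescr.cpp:361: error: (-201:Incorrect size of input array) There should be at least 5 points to fit the ellipse in function 'fitEllipseNoDirect'
```

>>> send_rows(
  rows=[
    [[0,-0.001,0.01,0,0],[0,0,0.025,0,0],[0,0,0.03,0,0],[0,0,0.025,0,0],[0,0,0.014,0,0],[0,0,0.006,0,0],[0,0,0.004,0,0],[0,0,0.002,0,0],[0,0,0,0,0],[0,0,0,0,0],[0,0,0,0,0]],
  ],
)

```text
t: 14.5
ee_pos: [0.4301, -0.1067, 0.0285]
tcp_rot: [0.0, 1.0, 0.0, 0.001]
ft_force: [0.0, 0.1, -1.5]
gripper_width: 0.0394
finger_force: 40.6
```

>>> send_rows(
  rows=[
    [[0,0,0.0015,0,0],[0,0,0.001,0,0],[0,0,0.001,0,0],[0,0,0,0,0],[0,0,0,0,0]],
  ],
)

```text
t: 15.0
ee_pos: [0.4296, -0.1063, 0.0244]
tcp_rot: [-0.0, 1.0, 0.0, -0.0]
ft_force: [-0.3, 0.5, -0.7]
gripper_width: 0.0398
finger_force: 40.6
```

>>> send_rows(
  rows=[
    [[0,0,0.0002,0,0],[0,0,0,0,0.5],[0,0,0,0,0.6],[0,0,0,0,0.8],[0,0,0,0,1],[0,0,0,0,1],[0,0,0,0,1],[0,0,-0.03,0,1],[0,0,-0.045,0,1],[0,0,-0.045,0,1],[0,0,0,0,1],[0,0,0,0,1]],
  ],
)

```text
t: 16.2
ee_pos: [0.4303, -0.1068, 0.1452]
tcp_rot: [0.001, 1.0, 0.0, 0.001]
ft_force: [0.1, -0.0, -1.1]
gripper_width: 0.0851
finger_force: 0.0
```

>>> send_rows(
  rows=[
    [[0.01,-0.0065,0,0,1],[0.025,-0.0163,0,0,1],[0.03,-0.0196,0,0,1],[0.03,-0.0196,0,0,1],[0.03,-0.0196,0,0,1],[0.025,-0.0163,0,0,1],[0.015,-0.0098,0,0,1],[0.0085,-0.0055,0,0,1],[0.004,-0.0028,0,0,1],[0,0,0,0,1],[0,0,0,0,1],[0,0,0,0,1]],
  ],
)

```text
t: 17.4
ee_pos: [0.6066, 0.0092, 0.1441]
tcp_rot: [0.0, 1.0, -0.0, -0.0]
ft_force: [-0.2, 1.4, 0.5]
gripper_width: 0.0857
finger_force: 0.0
```

Run:
```python
from h import *
a=robot.read_camera("side")[180:330,220:430]
cv2.imwrite("pics/g5.png",cv2.resize(a,(798,570)))
```

```text
(no output)
```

View pics/g5.png

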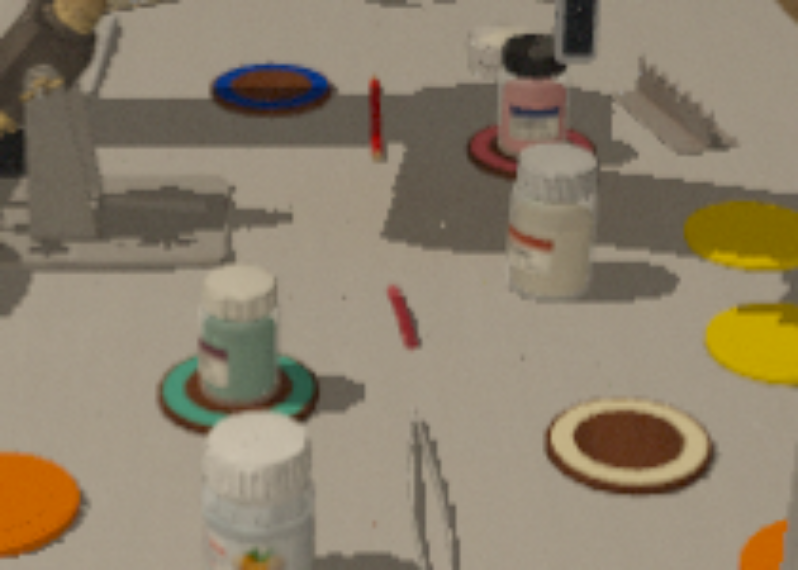

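Green is centred on its ring, at crop (238,392). The cream coaster is free at crop (630,440). Going down for the cream jar and re-measuring the cream ring.

>>> send_rows(
  rows=[
    [[0.001,0,0.01,0,1],[0,0,0.03,0,1],[0,0,0.04,0,1],[0,0,0.02,0,1],[0,0,0.014,0,1],[0,0,0.008,0,1],[0,0,0.003,0,1],[0,0,0,0,1],[0,0,0,0,1]],
  ],
)

```text
t: 18.35
ee_pos: [0.6092, 0.0095, 0.0205]
tcp_rot: [0.0, 1.0, 0.0, 0.001]
ft_force: [0.1, -0.0, 1.0]
gripper_width: 0.0855
finger_force: 0.0
```

Run:
```python
from h import *
np.set_printoptions(precision=4,suppress=True)
s=robot.read_camera("side");t=robot.read_camera("top")
cv2.imwrite("pics/t6.png",t);cv2.imwrite("pics/s6.png",s)
dark=lambda h,s,v:(s>60)|(v<60)  # wood + ring
for f in(lambda h,s,v:(h>12)&(h<40)&(s>35)&(v>110),):
  for n,im,r in(('side',s,(360,280,412,312)),('top',t,(362,162,412,210))):
    try: q,e=blob(im,r,f);print(n,q,e,onplane(n,q,.006))
    except Exception as x:print(n,'fail')
h=cv2.cvtColor(s,cv2.COLOR_BGR2HSV);print(h[295,364:410:2].tolist())
h=cv2.cvtColor(t,cv2.COLOR_BGR2HSV);print(h[186,366:410:2].tolist())
```

```text
side fail
top [392.8444 181.1274] [38.6756 48.7279] [ 0.6319 -0.1796  0.006 ]
[[10, 171, 91], [22, 78, 196], [22, 77, 196], [21, 85, 183], [12, 189, 85], [10, 166, 89], [11, 185, 91], [12, 174, 98], [11, 177, 95], [12, 195, 94], [13, 192, 97], [12, 181, 97], [11, 191, 91], [10, 173, 93], [10, 182, 91], [10, 175, 89], [11, 182, 87], [11, 178, 86], [19, 103, 159], [22, 80, 195], [22, 81, 196], [15, 97, 118], [20, 46, 161]]
[[20, 39, 145], [16, 51, 116], [23, 71, 159], [24, 59, 182], [22, 75, 160], [10, 179, 87], [11, 176, 87], [10, 164, 90], [9, 167, 87], [11, 159, 88], [11, 165, 91], [12, 162, 88], [12, 193, 86], [11, 160, 91], [11, 176, 90], [12, 163, 91], [14, 125, 110], [25, 64, 180], [25, 61, 181], [13, 86, 121], [20, 37, 145], [20, 37, 146]]
```

Run:
```python
from h import *
np.set_printoptions(precision=4,suppress=True)
s=cv2.imread("pics/s6.png");t=cv2.imread("pics/t6.png")
f=lambda h,s,v:(s>130)
qs=blob(s,(364,284,410,304),f);qt=blob(t,(370,168,404,202),f);print(qs,qt,onplane('side',qs[0],.006),onplane('top',qt[0],.006),tri(qt[0],qs[0]))
```

```text
(array([384.989 , 295.2601]), array([14.8879, 28.7226])) (array([386.5297, 184.7114]), array([22.3232, 23.0396])) [ 0.6245 -0.1641  0.006 ] [ 0.6237 -0.1645  0.006 ] (array([ 0.624 , -0.1645,  0.0061]), np.float64(0.0007060769992432803))
```

>>> send_rows(
  rows=[
    [[0,0,0,0,0.5],[0,0,0,0,0.4],[0,0,0,0,0.3],[0,0,0,0,0],[0,0,0,0,0],[0,0,0,0,0],[0,0,0,0,0],[0,0,0,0,0]],
  ],
)

```text
t: 19.25
ee_pos: [0.6086, 0.0096, 0.0199]
tcp_rot: [0.0, 1.0, 0.0, 0.0]
ft_force: [-0.9, 1.0, 5.8]
gripper_width: 0.0476
finger_force: 41.8
```

>>> send_rows(
  rows=[
    [[0,0,-0.01,0,0],[0,0,-0.03,0,0],[0,0,-0.04,0,0],[0,0,-0.03,0,0],[0,0,-0.014,0,0],[0,0,0,0,0],[0,0,0,0,0]],
  ],
)

```text
t: 19.95
ee_pos: [0.6071, 0.0098, 0.1415]
tcp_rot: [-0.0, 1.0, -0.0, -0.001]
ft_force: [-0.6, -0.2, -2.3]
gripper_width: 0.047
finger_force: 41.5
```

>>> send_rows(
  rows=[
    [[0.001,0.01,0,0,0],[0.002,0.02,0,0,0],[0.003,0.03,0,0,0],[0.003,0.035,0,0,0],[0.003,0.035,0,0,0],[0.002,0.025,0,0,0],[0.001,0.012,0,0,0],[0.001,0.007,0,0,0],[0,0,0,0,0],[0,0,0,0,0],[0,0,0,0,0]],
  ],
)

```text
t: 21.05
ee_pos: [0.6241, -0.1631, 0.1431]
tcp_rot: [-0.0, 1.0, 0.001, -0.0]
ft_force: [-0.2, 0.6, -1.5]
gripper_width: 0.0473
finger_force: 41.5
```

Down by 0.113 to leave about 4 mm.

>>> send_rows(
  rows=[
    [[0,0.001,0.01,0,0],[0,0,0.025,0,0],[0,0,0.03,0,0],[0,0,0.025,0,0],[0,0,0.013,0,0],[0,0,0.006,0,0],[0,0,0.003,0,0],[0,0,0.001,0,0],[0,0,0,0,0],[0,0,0,0,0],[0,0,0,0,0]],
  ],
)

```text
t: 22.15
ee_pos: [0.6246, -0.1656, 0.031]
tcp_rot: [0.0, 1.0, -0.0, 0.001]
ft_force: [-0.4, 0.9, -1.4]
gripper_width: 0.0472
finger_force: 41.5
```

>>> send_rows(
  rows=[
    [[0,0,0.0015,0,0],[0,0,0.001,0,0],[0,0,0.0005,0,0],[0,0,0,0,0],[0,0,0,0,0]],
  ],
)

```text
t: 22.65
ee_pos: [0.624, -0.1653, 0.0271]
tcp_rot: [-0.0, 1.0, 0.0, -0.0]
ft_force: [-0.4, 0.2, -2.0]
gripper_width: 0.0475
finger_force: 41.5
```

>>> send_rows(
  rows=[
    [[0,0,0.0006,0,0],[0,0,0.0005,0,0],[0,0,0,0,0],[0,0,0,0,0]],
  ],
)

```text
t: 23.05
ee_pos: [0.6241, -0.1654, 0.0261]
tcp_rot: [-0.0, 1.0, 0.0, -0.0]
ft_force: [0.3, 0.0, -1.7]
gripper_width: 0.0473
finger_force: 41.5
```

>>> send_rows(
  rows=[
    [[0,0,0.0003,0,0],[0,0,0,0,0.6],[0,0,0,0,0.65],[0,0,0,0,0.8],[0,0,0,0,1],[0,0,0,0,1],[0,0,0,0,1],[0,0,-0.03,0,1],[0,0,-0.045,0,1],[0,0,-0.045,0,1],[0,0,0,0,1],[0,0,0,0,1]],
  ],
)

```text
t: 24.25
ee_pos: [0.6251, -0.1658, 0.1476]
tcp_rot: [0.001, 1.0, 0.0, 0.002]
ft_force: [-0.6, 0.3, -0.2]
gripper_width: 0.0854
finger_force: 0.0
```

Run:
```python
from h import *
np.set_printoptions(precision=4,suppress=True)
s=robot.read_camera("side");t=cv2.imread("pics/top0.png")
f=lambda h,s,v:(h>95)&(h<125)&(s>110)
for n,im,r in(('top',t,(450,186,484,218)),('side',s,(355,330,395,365))):
    q,e=blob(im,r,f);print(n,q,e,onplane(n,q,.026))
cv2.imwrite("pics/g7.png",cv2.resize(s[200:480,230:630],(800,560)))
```

```text
top [466.2826 201.2239] [16.7627 18.4408] [ 0.5756 -0.3426  0.026 ]
side [373.8736 347.3456] [12.115  25.2244] [ 0.5763 -0.3463  0.026 ]
```

View pics/g7.png

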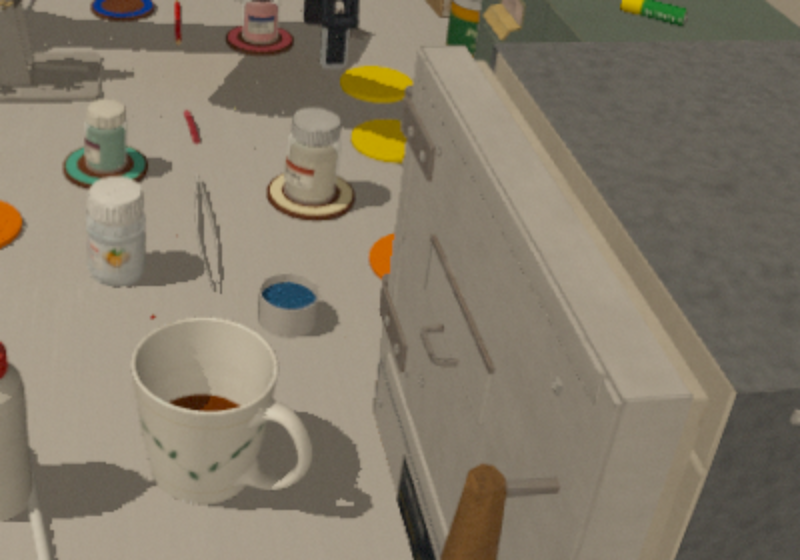

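Cream sits centred on its ring. The kiln face is near the tin, so I'll check the clearance.

Run:
```python
from h import *
np.set_printoptions(precision=4,suppress=True)
for p in((417.5,400),(450,480)):print(p,onplane('side',p,0))
B=onplane('side',(417.5,400),0)
# point above B on side ray through top corner: choose z minimizing distance
for v in((437,225),):
    for z in(.15,.2,.25,.3):print(z,onplane('side',v,z))
for u in((525,182),(513,176)):
    for z in(0,.1,.2,.25):print(u,z,onplane('top',u,z))
t=cv2.imread("pics/top0.png");cv2.imwrite("pics/k.png",cv2.resize(t[60:260,420:640],(792,720))[:600])
```

```text
(417.5, 400) [ 0.6292 -0.4413  0.    ]
(450, 480) [ 0.6409 -0.5883  0.    ]
0.15 [ 0.7103 -0.1608  0.15  ]
0.2 [ 0.6788 -0.2658  0.2   ]
0.25 [ 0.6473 -0.3708  0.25  ]
0.3 [ 0.6158 -0.4758  0.3   ]
(525, 182) 0 [ 0.624  -0.4953  0.    ]
(525, 182) 0.1 [ 0.5995 -0.4556  0.1   ]
(525, 182) 0.2 [ 0.5751 -0.4159  0.2   ]
(525, 182) 0.25 [ 0.5628 -0.3961  0.25  ]
(513, 176) 0 [ 0.6392 -0.4673  0.    ]
(513, 176) 0.1 [ 0.6135 -0.4299  0.1   ]
(513, 176) 0.2 [ 0.5878 -0.3924  0.2   ]
(513, 176) 0.25 [ 0.575  -0.3736  0.25  ]
```

View pics/k.png

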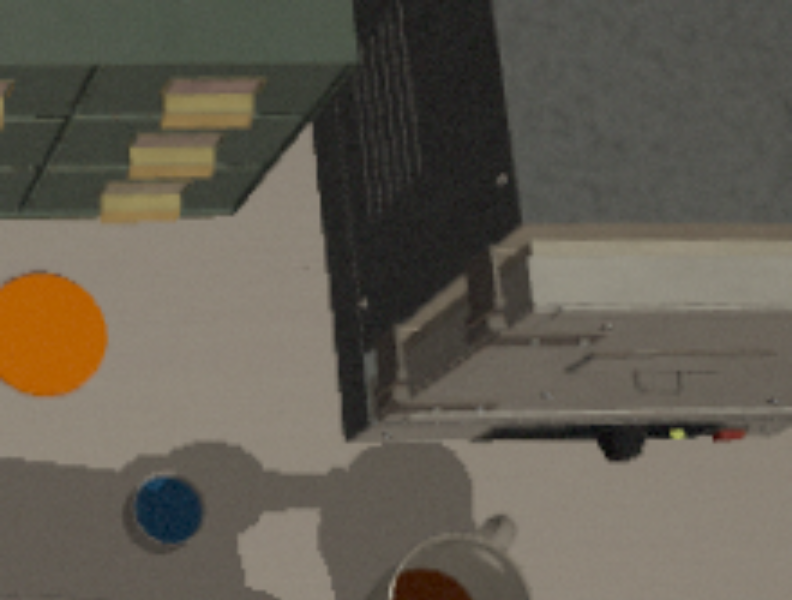

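The kiln starts at x>0.63, y<−0.44. The tin is at (0.576,−0.3435), so there is room.

>>> send_rows(
  rows=[
    [[-0.003,0.01,0,0,1],[-0.006,0.02,0,0,1],[-0.008,0.03,0,0,1],[-0.009,0.035,0,0,1],[-0.009,0.035,0,0,1],[-0.008,0.028,0,0,1],[-0.004,0.014,0,0,1],[-0.002,0.006,0,0,1],[0,0,0,0,1],[0,0,0,0,1],[0,0,0,0,1]],
  ],
)

```text
t: 25.4
ee_pos: [0.5756, -0.342, 0.1457]
tcp_rot: [-0.0, 1.0, 0.001, -0.0]
ft_force: [-0.3, -0.1, -0.7]
gripper_width: 0.0858
finger_force: 0.0
```

>>> send_rows(
  rows=[
    [[0,0.001,0.01,0,1],[0,0,0.03,0,1],[0,0,0.035,0,1],[0,0,0.03,0,1],[0,0,0.015,0,1],[0,0,0.008,0,1],[0,0,0.004,0,1],[0,0,0,0,1],[0,0,0,0,1],[0,0,0,0,1]],
  ],
)

```text
t: 26.4
ee_pos: [0.5759, -0.3451, 0.0153]
tcp_rot: [0.001, 1.0, 0.0, 0.001]
ft_force: [0.2, 0.2, -0.1]
gripper_width: 0.0853
finger_force: 0.0
```

>>> send_rows(
  rows=[
    [[0,0,0.005,0,1],[0,0,0.003,0,1],[0,0,0.0015,0,1],[0,0,0,0,1],[0,0,0,0,0.5],[0,0,0,0,0.4],[0,0,0,0,0.3],[0,0,0,0,0],[0,0,0,0,0],[0,0,0,0,0],[0,0,0,0,0],[0,0,0,0,0]],
  ],
  newtons=30,
)

```text
t: 27.6
ee_pos: [0.5754, -0.3446, 0.0047]
tcp_rot: [0.0, 1.0, 0.0, 0.0]
ft_force: [-0.0, -0.4, 2.9]
gripper_width: 0.0467
finger_force: 31.2
```

>>> send_rows(
  rows=[
    [[0,0,-0.01,0,0],[0,0,-0.03,0,0],[0,0,-0.04,0,0],[0,0,-0.04,0,0],[0,0,-0.018,0,0],[0,0,0,0,0],[0,0,0,0,0]],
  ],
)

```text
t: 28.3
ee_pos: [0.5746, -0.3439, 0.1414]
tcp_rot: [-0.0, 1.0, 0.0, -0.001]
ft_force: [0.8, 0.1, -1.3]
gripper_width: 0.0465
finger_force: 31.1
```

Run:
```python
from h import *
a=robot.read_camera("side")[160:400,270:470]
cv2.imwrite("pics/g8.png",cv2.resize(a,(500,600)))
```

```text
(no output)
```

View pics/g8.png

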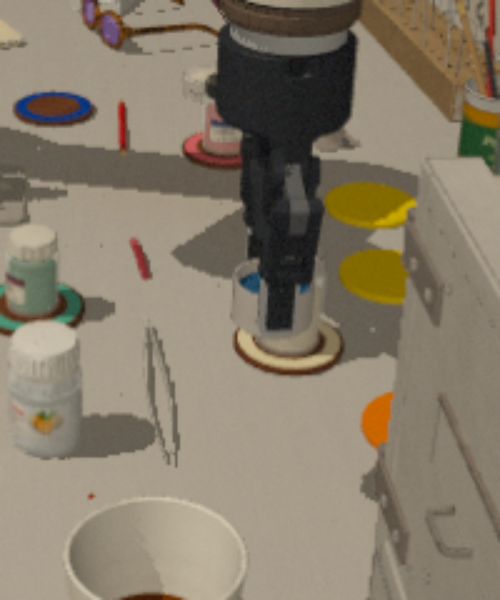

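The tin is held level. First I move along y to 0.1, then diagonally to the blue coaster.

>>> send_rows(
  rows=[
    [[0,-0.015,0,0,0],[0,-0.03,0,0,0],[0,-0.04,0,0,0],[0,-0.04,0,0,0],[0,-0.04,0,0,0],[0,-0.04,0,0,0],[0,-0.04,0,0,0],[0,-0.04,0,0,0],[0,-0.04,0,0,0],[0,-0.04,0,0,0],[0,-0.04,0,0,0],[0,-0.035,0,0,0]],
  ],
)

```text
t: 29.55
ee_pos: [0.573, 0.0986, 0.1405]
tcp_rot: [-0.0, 1.0, 0.001, -0.002]
ft_force: [0.6, 0.1, -0.0]
gripper_width: 0.0468
finger_force: 31.1
```

>>> send_rows(
  rows=[
    [[-0.018,-0.028,0,0,0],[-0.022,-0.034,0,0,0],[-0.022,-0.034,0,0,0],[-0.022,-0.034,0,0,0],[-0.018,-0.028,0,0,0],[-0.013,-0.02,0,0,0],[-0.007,-0.011,0,0,0],[-0.003,-0.005,0,0,0],[0,0,0,0,0],[0,0,0,0,0],[0,0,0,0,0],[0,0,0,0,0]],
  ],
)

```text
t: 30.75
ee_pos: [0.4506, 0.289, 0.1423]
tcp_rot: [0.0, 1.0, -0.001, 0.0]
ft_force: [-0.0, 0.4, -1.4]
gripper_width: 0.047
finger_force: 31.1
```

>>> send_rows(
  rows=[
    [[0,-0.003,0.01,0,0],[0,0,0.03,0,0],[0,0,0.035,0,0],[0,0,0.025,0,0],[0,0,0.015,0,0],[0,0,0.008,0,0],[0,0,0.003,0,0],[0,0,0.001,0,0],[0,0,0,0,0],[0,0,0,0,0],[0,0,0,0,0]],
  ],
)

```text
t: 31.85
ee_pos: [0.4507, 0.2929, 0.0161]
tcp_rot: [-0.0, 1.0, 0.0, 0.001]
ft_force: [-0.3, -0.1, -0.3]
gripper_width: 0.0464
finger_force: 31.1
```

>>> send_rows(
  rows=[
    [[0,0,0.001,0,0],[0,0,0.0005,0,0],[0,0,0,0,0],[0,0,0,0,0]],
  ],
)

```text
t: 32.25
ee_pos: [0.45, 0.2926, 0.0137]
tcp_rot: [0.0, 1.0, -0.0, -0.0]
ft_force: [-0.1, 0.2, -0.2]
gripper_width: 0.0464
finger_force: 31.1
```

>>> send_rows(
  rows=[
    [[0,0,0.0015,0,0],[0,0,0.001,0,0],[0,0,0.0003,0,0],[0,0,0,0,0],[0,0,0,0,0]],
  ],
)

```text
t: 32.75
ee_pos: [0.4501, 0.2926, 0.011]
tcp_rot: [-0.0, 1.0, 0.0, -0.0]
ft_force: [0.5, -0.6, -1.0]
gripper_width: 0.0466
finger_force: 31.1
```

Release, lift, then back away toward the centre so the cameras can see.

>>> send_rows(
  rows=[
    [[0,0,0.0003,0,0],[0,0,0,0,0.6],[0,0,0,0,0.65],[0,0,0,0,0.8],[0,0,0,0,1],[0,0,0,0,1],[0,0,0,0,1],[0,0,-0.03,0,1],[0,0,-0.045,0,1],[0,0,-0.045,0,1],[0,0,-0.04,0,1],[0,0,-0.04,0,1]],
  ],
)

```text
t: 33.95
ee_pos: [0.4499, 0.2926, 0.2126]
tcp_rot: [-0.0, 1.0, 0.0, 0.0]
ft_force: [0.7, 0.3, -0.3]
gripper_width: 0.0852
finger_force: 0.0
```

>>> send_rows(
  rows=[
    [[0.004,0.015,0,0,1],[0.009,0.035,0,0,1],[0.009,0.035,0,0,1],[0.009,0.035,0,0,1],[0.009,0.035,0,0,1],[0.009,0.035,0,0,1],[0.009,0.035,0,0,1],[0.009,0.035,0,0,1],[0.004,0.015,0,0,1],[0,0,0,0,1],[0,0,0,0,1],[0,0,0,0,1]],
  ],
)

```text
t: 35.15
ee_pos: [0.5207, 0.019, 0.2104]
tcp_rot: [-0.0, 1.0, 0.001, -0.0]
ft_force: [-0.1, 0.1, -0.1]
gripper_width: 0.0854
finger_force: 0.0
```

Run:
```python
from h import *
t=robot.read_camera("top")[150:310,140:480];s=robot.read_camera("side")[170:350,240:440]
cv2.imwrite("pics/f.png",np.vstack([cv2.resize(t,(612,288)),cv2.resize(s,(612,306))[:306]]))
cv2.imwrite("pics/ft.png",robot.read_camera("top"));cv2.imwrite("pics/fs.png",robot.read_camera("side"))
```

```text
(no output)
```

View pics/f.png

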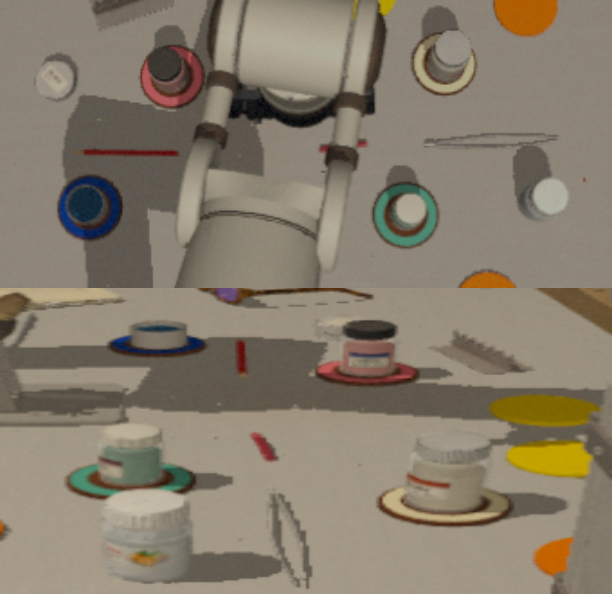

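All four are upright on their matching rings. One numeric check of the centring, then hand in.

Run:
```python
from h import *
np.set_printoptions(precision=4,suppress=True)
ok=1
for n,u,z,c in[("pink",(165.5,66.5),.077,(.617,.186)),("green",(411,210),.069,(.4303,-.1062)),("cream",(453,46.5),.086,(.624,-.1645)),("tin",(86,203),.032,(.4503,.2922))]:
    d=onplane('top',(u[0]/1.8+140,u[1]/1.8+150),z)[:2]-c;print(n,d);ok&=np.linalg.norm(d)<.008
if ok:print(robot.job_done())
```

```text
pink [-0.0057 -0.0026]
green [-0.0015 -0.0015]
cream [-0.0004 -0.0012]
tin [ 0.0018 -0.0022]
the job is handed in; nothing more can be done
None
```

The job is handed in at about 35 s of the 104 s: the pink jar, green jar, cream jar and blue tin each stand upright on their matching coasters, within about 3 mm of centre (pink about 6 mm by a rough eye reading), and the flux bottle and lidded tin were not touched.

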